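Hand planes back on their cedar pads

TASK

Put each of the four hand planes on the cedar pad whose inlaid outline matches its sole, upright, centred on the outline and lined up with it (either way round). The long plane and the wide plane lie on each other's pads and must change places: use the shooting board or any other free spot in between. Set the planes down rather than dropping them, and leave the ebony box where it stands.

Things in the scene. Friction and masses are not known exactly. Their poses are not given: they have to be found in the camera images.
- long_plane: Long narrow oak hand plane, rectangular: 150 long (own x) x 36 wide (own y) x 30 mm high, upright, with a slanted steel iron sticking out of its top to at most 17 mm above it, narrower than the body. Loose; origin at the centre of its flat sole, z up. Grip it across the 36 mm width. Starts lying across the wide_pad, overhanging it.
- wide_plane: Short broad oak hand plane, rectangular: 84 long (own x) x 54 wide (own y) x 30 mm high, upright, with a slanted steel iron sticking out of its top to at most 17 mm above it, narrower than the body. Loose; origin at the centre of its flat sole, z up. Grip it across the 54 mm width. Starts lying on the long_pad.
- round_plane: Oak hand plane with half-round ends (stadium shape from above): 84 long (own x) x 40 wide (own y) x 28 mm high, upright, with a slanted steel iron sticking out of its top to at most 17 mm above it, narrower than the body. Loose; origin at the centre of its flat sole, z up. Grip it across the 40 mm width. Starts on the bare bench in the near row.
- thumb_plane: Smallest oak hand plane, rectangular: 50 long (own x) x 28 wide (own y) x 26 mm high, upright, with a slanted steel iron sticking out of its top to at most 17 mm above it, narrower than the body. Loose; origin at the centre of its flat sole, z up. Grip it across the 28 mm width. Starts on the bare bench in the near row.
- long_pad: Fixed flat cedar pad, 166 (x) x 60 (y) x 6 mm thick, no rim, with a dark line inlaid flush round its middle: the outline of the long plane's sole (150 x 36 mm), the outline's length along the pad's x. Origin at the centre of its underside (on the bench); top 6 mm above. Starts with the wide plane on it; stands in the far row.
- wide_pad: Fixed flat cedar pad, 110 (x) x 86 (y) x 6 mm thick, no rim, with a dark line inlaid flush round its middle: the outline of the wide plane's sole (84 x 54 mm), the outline's length along the pad's x. Origin at the centre of its underside (on the bench); top 6 mm above. Starts with the long plane on it; stands in the far row.
- round_pad: Fixed flat cedar pad, 110 (x) x 70 (y) x 6 mm thick, no rim, with a dark line inlaid flush round its middle: the outline of the round plane's sole (84 x 40 mm, half-round ends), the outline's length along the pad's x. Origin at the centre of its underside (on the bench); top 6 mm above. Starts empty; stands in the far row.
- thumb_pad: Fixed flat cedar pad, 80 (x) x 60 (y) x 6 mm thick, no rim, with a dark line inlaid flush round its middle: the outline of the thumb plane's sole (50 x 28 mm), the outline's length along the pad's x. Origin at the centre of its underside (on the bench); top 6 mm above. Starts empty; stands in the far row.
- shooting_board: Fixed dark hardwood shooting board in the near row, 110 (x) x 150 (y) x 16 mm thick, flat and empty, with a fence 14 mm thick and 12 mm high above it along its +y edge. Origin at the centre of its underside; top 16 mm above. A free spot for setting a plane down for a while.
- ebony_box: Half-built black ebony box in the near row, 80 (x) x 100 (y) x 50 mm high, open on top, its -x side only 18 mm high. Loose, 0.25 kg; origin at the centre of its underside. Not to be disturbed.
Not all that is in view belongs to the job. What is shaped like the wide_plane but white is not meant. What is shaped like the long_pad but purple is not meant.

How it is judged (in metres and radians):
At the end, for the whole second after the job is handed in: Each plane stands upright (within 0.1 rad) on its own pad, its centre within 12 mm of the pad's centre and its length within 0.2 rad of the outline's, either way round, its sole on the pad; all released and at rest (horizontal distance between long_plane and long_pad below 0.012 m and angle between the x axis of long_plane and the x axis of long_pad, either way round below 0.2 rad and z of long_plane in the frame of long_pad between 0.003 and 0.01 m and angle between each of long_plane, wide_plane, round_plane, thumb_plane's own z axis and vertical below 0.1 rad and linear speed of each of long_plane, wide_plane, round_plane, thumb_plane below 0.02 m/s and angular speed of each of long_plane, wide_plane, round_plane, thumb_plane below 0.2 rad/s and contact force between the fingers and long_plane below 0.1 N and horizontal distance between wide_plane and wide_pad below 0.012 m and angle between the x axis of wide_plane and the x axis of wide_pad, either way round below 0.2 rad and z of wide_plane in the frame of wide_pad between 0.003 and 0.01 m and contact force between the fingers and wide_plane below 0.1 N and horizontal distance between round_plane and round_pad below 0.012 m and angle between the x axis of round_plane and the x axis of round_pad, either way round below 0.2 rad and z of round_plane in the frame of round_pad between 0.003 and 0.01 m and contact force between the fingers and round_plane below 0.1 N and horizontal distance between thumb_plane and thumb_pad below 0.012 m and angle between the x axis of thumb_plane and the x axis of thumb_pad, either way round below 0.2 rad and z of thumb_plane in the frame of thumb_pad between 0.003 and 0.01 m and contact force between the fingers and thumb_plane below 0.1 N); the robot touches nothing.
It fails at once if the ebony box is shifted by more than 15 mm (distance of ebony_box from where it was at the start of the episode above 0.015 m).
It fails at once if the long plane is dropped or flung (moves faster than 0.6 m/s with no finger on it) (linear speed of long_plane above 0.6 m/s and contact force between the fingers and long_plane below 0.05 N).
It fails at once if the wide plane is dropped or flung (moves faster than 0.6 m/s with no finger on it) (linear speed of wide_plane above 0.6 m/s and contact force between the fingers and wide_plane below 0.05 N).
It fails at once if the round plane is dropped or flung (moves faster than 0.6 m/s with no finger on it) (linear speed of round_plane above 0.6 m/s and contact force between the fingers and round_plane below 0.05 N).
It fails at once if the thumb plane is dropped or flung (moves faster than 0.6 m/s with no finger on it) (linear speed of thumb_plane above 0.6 m/s and contact force between the fingers and thumb_plane below 0.05 N).
It also fails if it takes over 136 s, if anything falls off the work surface, if the arm or the gripper's body presses on something with over 40 N, if the wrist force passes 120 N, or if a joint passes its speed limit or range.

ROBOT

A 6-joint arm with a two-finger parallel gripper is mounted at the origin on the work surface. World frame = base frame: x ahead of the robot, y to its left, z up, the work surface at z = 0. Lengths are in mm, angles in rad, forces in N, time in s.
With the tool pointing down it reaches from about 350 to 875 mm from the base axis. Payload 4.2 kg.
Tool frame: the origin (TCP) lies midway between the tips of the shut fingers; the grasp point (between the pads) lies 19 mm behind it; z points along the fingers, y is the line along which they close (so a half turn about z gives the same grasp; the last joint's range is limited). The gripper opens to 85 mm and grips with 20 to 120 N. Pads are 22 mm wide; open, the fingers measure 114 mm over their backs; the gripper's body (76 mm by 85 mm) begins 54 mm behind the grasp point. The pads swing forward as they close: fully open they stand 13 mm farther back than shut.
Start: joints at [1.608, 0.385, 0.008, 0, -1.194, -0.259], TCP at [137.46, 609.675, 231.312] pointing down, gripper open.
Joint ranges: [-3.14, 3.14], [-1.21, 2.06], [-1.07, 1.41], [-3.16, 2.05], [-2.99, -0.16], [-3.1, 3.1]. Speed limits (rad/s): [2.79, 2.79, 3.14, 3.14, 3.14, 3.14].

INTERFACE

Orientations are given as a unit quaternion [x, y, z, w].
In Python, from bench import * gives the robot as it stands.
- The arm moves only by the tool drive_tool, never from a script. Its argument "plan" is a list that holds one entry, the list of rows, each a list of 5 numbers: the closure, from -1 (fully open) to 1 (shut), then the shift along the world's x, y, z in mm, then the turn about the world's z in degrees. A call has 1 to 20 rows; each row shifts and turns the commanded pose from where the row before left it; what a row does not reach is not made up. A row lasts 1/12 s, in which the tool goes at most 41.7 mm and 7.16 degrees, less where a joint would pass 70% of its speed; a pose out of reach is approached as far as the arm can. A call is refused whole if a number of a shift passes 41.7 or a number of a turn 7.16, either way. A call with a gripper value outside its range is refused whole. The fingers move at their own pace and stop on an object; the grip force is fixed at half the most. Time passes only in rows, so rows that do not move let the fingers close. It gives the time, the measured TCP pose, the force, the opening and the grip force at its end, in the units of the state.
- read_state(): the state, without advancing time (a new reading comes with each control period).
- get_image(name): name is "scene" or "top" or "wrist"; returns (picture, depth): 400x640x3 uint8, red, green, blue; 400x640 float32, mm along the optical axis (not along the pixel's ray), 0 where there is no reading.
- camera_model(name): a dict with "fx", "fy", "cx", "cy" (pixels), "R" (3x3) and "t" (3): a world point X has camera coordinates R X + t; the wrist camera has in their place "mount" (4x4, takes a point from camera to tool coordinates, whose origin is the TCP and whose axes are the flange's). Camera axes: x right, y down, z forward; pixel columns grow to the right and rows downward; lengths in mm; the calibration is good to about 2 mm. A picture is of the moment at which its call begins: read the wrist's pose just before it. camera_model takes no time and is no camera call.
- job_done(): hands the job in; it is judged then, once.
The state is a dict: "clock": time; "joints": joint angles; "joint_vel": joint speeds; "joint_efforts": joint torques, N m; "position": TCP position; "ee_rot": TCP orientation; "contact_force": force on the tool from outside, world axes, zero at the start; "wrist_torque": the same for the moment, N m; "gripper_width": finger opening in mm; "grasp_force": force on a finger pad.
Only numpy, scipy, OpenCV 4.12 (cv2) and the standard library are available. Lean on these libraries where they do the work, as an engineer would, in place of code of your own. Each camera call takes 0.05 s, during which the arm holds its last target. There are 200 camera calls.

## Working session

There is one attempt and no reset: what is moved stays moved. The work goes in short steps, Python scripts to look and compute and a tool call to move; the robot and the scene stay as the last step left them, time stands still between calls to the robot, and variables do not carry over. Pictures are saved under pics/ and viewed, at most 14 in all, crops included, and the job is handed in when it is done.

Besides the shell and the picture viewer there is one more tool, called after "Emit:" as name(argument=value, ...) on one line, values as JSON. drive_tool: Moves the arm, as the interface text tells. Its arguments: {"type":"object","properties":{"plan":{"type":"array"}},"required":["plan"]}

```bash
mkdir -p pics
python3 - <<'E'
from bench import *
import cv2,numpy as np
for n in ("top","scene"):
    im,d=get_image(n); m=camera_model(n); np.savez(f"{n}.npz",im=im,d=d,**m)
    cv2.imwrite(f"pics/{n}0.png",im[...,::-1]); print(n,m)
s=read_state();print(s)
E
```

```text
top {'fx': 450.203465068516, 'fy': 450.203465068516, 'cx': 316.92351880360246, 'cy': 193.15588974174636, 'R': array([[-0.08914012, -0.99601254,  0.0036135 ],
       [-0.96717168,  0.08569099, -0.23924047],
       [ 0.23797687, -0.0248208 , -0.97095362]]), 't': array([130.28929562, 539.30695901, 941.12521184])}
scene {'fx': 421.61437896966146, 'fy': 421.61437896966146, 'cx': 321.8727707438782, 'cy': 200.13419639756697, 'R': array([[-0.45162184,  0.89197542, -0.0204342 ],
       [ 0.53400846,  0.25188781, -0.8070858 ],
       [-0.71475357, -0.37540961, -0.59008046]]), 't': array([ 151.15541933, -279.0744398 , 1560.48361903])}
{'clock': 0.1, 'joints': array([ 1.60758101e+00,  3.85479513e-01,  6.76192098e-03, -4.12558837e-04,
       -1.19397411e+00, -2.58612520e-01]), 'joint_vel': array([-1.40929189e-03, -1.83913703e-03,  1.95780003e-03,  1.46564734e-03,
        5.89579910e-04,  6.70886143e-05]), 'joint_efforts': array([-4.63018459e-04, -3.93318522e+01,  1.88931853e+01,  4.19790477e+00,
       -2.52208127e-03,  9.16974017e-07]), 'position': array([137.37487155, 609.19107553, 230.33415311]), 'ee_rot': array([ 9.93846465e-01, -1.10762218e-01, -5.01829729e-05,  9.65587459e-04]), 'contact_force': array([0.16803536, 0.78130117, 0.06272544]), 'wrist_torque': array([-0.06063235, -0.01055879,  0.01804769]), 'grasp_force': 0.0, 'gripper_width': 85.63360158440122}
```

View pics/top0.png

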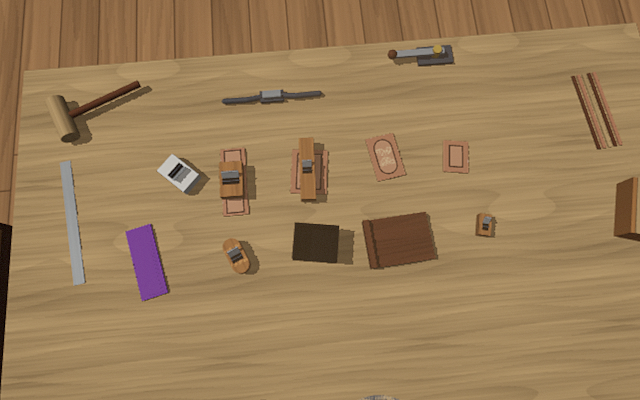

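View pics/scene0.png

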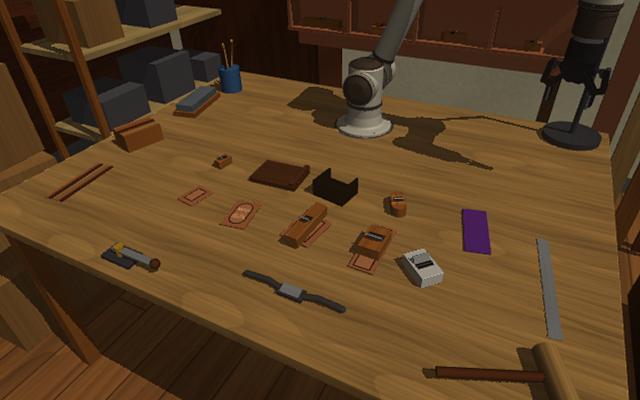

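Top view: long plane (308,168) on the wide pad, wide plane (231,178) on the long pad, round plane (236,256), thumb plane (485,224), round pad (385,157), thumb pad (455,156), box (316,242), shooting board (399,240).
Could be mistaken: the white plane (179,173) for the wide plane (231,178, oak, the one I choose), and the purple pad (147,262) for the long pad (234,182, cedar, the one I choose).

```bash
cat > h.py <<'E'
import numpy as np, cv2
def cloud(im,d,m,):
    v,u=np.mgrid[:d.shape[0],:d.shape[1]]
    c=np.stack([(u-m["cx"])/m["fx"]*d,(v-m["cy"])/m["fy"]*d,d],-1)
    return (c-m["t"])@m["R"]
def ortho(im,m,z,x0,x1,y0,y1,s=2):
    "s px/mm; row grows with -x, col with -y"
    X,Y=np.meshgrid(np.arange(x1,x0,-1/s),np.arange(y1,y0,-1/s),indexing="ij")
    P=np.stack([X,Y,np.full_like(X,z)],-1)@m["R"].T+m["t"]
    return cv2.remap(im,(P[...,0]/P[...,2]*m["fx"]+m["cx"]).astype(np.float32),(P[...,1]/P[...,2]*m["fy"]+m["cy"]).astype(np.float32),cv2.INTER_CUBIC)
def rect(pts):
    (x,y),(w,h),a=cv2.minAreaRect(pts[:,:2].astype(np.float32))
    if w<h: w,h,a=h,w,a+90
    return np.round([x,y,w,h,(a+90)%180-90],1)
E
cat > meas.py <<'E'
import sys
from h import *
def measure(im,d,m,names=None):
    W=cloud(im,d,m); hsv=cv2.cvtColor(im,cv2.COLOR_RGB2HSV)
    out={}
    seeds=dict(long=(308,168),wide=(231,178),round=(236,256),thumb=(485,224),box=(316,242),board=(399,240))
    for lo,hi,tag in ((14,60,"h14"),(20,34,"h20-34")):
        mk=((W[...,2]>lo)&(W[...,2]<hi)&(d>0)).astype(np.uint8)
        n,l,st,c=cv2.connectedComponentsWithStats(mk)
        for i in range(1,n):
            if 60<st[i,4]<6000:
                p=W[l==i]; print(tag,"px",c[i].round(),"n",st[i,4],"rect",rect(p),"zmed",np.median(p[:,2]).round(1),"zmax",p[:,2].max().round(1))
if __name__=="__main__":
    f=dict(np.load("top.npz")); measure(f["im"],f["d"],f)
    W=cloud(f["im"],f["d"],f); print("bench z",np.median(W[300:380,200:600,2]), "pad z",W[157,385],W[156,455],W[205,236])
    o=ortho(f["im"],f,6,420,720,-150,400,1.45); cv2.imwrite("pics/o6.png",o[...,::-1])
E
python3 meas.py
```

```text
h14 px [417.  53.] n 488 rect [ 900.4 -201.8  151.    38.9   85. ] zmed 31.0 zmax 42.2
h14 px [ 78. 110.] n 1499 rect [838.  602.9 225.3 113.5 -63.3] zmed 32.3 zmax 47.5
h14 px [270.  96.] n 440 rect [821.1 173.  246.3  25.5 -89.8] zmed 17.0 zmax 24.7
h14 px [306. 169.] n 975 rect [618.7 100.5 150.6  35.9  -2.5] zmed 35.9 zmax 53.4
h14 px [178. 173.] n 840 rect [636.2 403.2  87.5  53.9  47. ] zmed 29.9 zmax 49.8
h14 px [231. 180.] n 897 rect [608.6 278.8  85.1  55.   -0.7] zmed 36.0 zmax 56.0
h14 px [626. 210.] n 885 rect [ 454.5 -619.5  140.    49.8    1.9] zmed 39.1 zmax 60.0
h14 px [397. 240.] n 2771 rect [435.5 -93.7 150.2 110.  -86.3] zmed 16.7 zmax 33.4
h14 px [484. 225.] n 306 rect [ 452.  -294.7   50.9   28.9  -13.1] zmed 26.4 zmax 43.2
h14 px [315. 240.] n 559 rect [443.1  95.7 100.2  80.4  80.8] zmed 47.8 zmax 56.7
h14 px [235. 256.] n 620 rect [430.9 276.5  83.6  39.6  23.8] zmed 28.4 zmax 46.5
h20-34 px [416.  53.] n 346 rect [ 897.4 -197.6  143.    22.6   89.7] zmed 30.4 zmax 34.0
h20-34 px [ 94. 105.] n 749 rect [811.5 588.5 200.9 119.5 -82.4] zmed 28.5 zmax 34.0
h20-34 px [177. 173.] n 757 rect [636.2 403.1  87.5  53.6  47. ] zmed 29.7 zmax 34.0
h20-34 px [623. 211.] n 240 rect [ 455.9 -617.6  137.7   44.3    0.9] zmed 27.6 zmax 33.9
h20-34 px [484. 225.] n 256 rect [ 452.  -294.7   50.9   28.9  -13.1] zmed 26.4 zmax 33.9
h20-34 px [369. 244.] n 319 rect [431.4 -27.  109.7  16.6   4.2] zmed 28.0 zmax 33.4
h20-34 px [236. 256.] n 547 rect [430.9 276.5  83.5  39.6  23.4] zmed 28.2 zmax 33.7
bench z 0.21871656183737226 pad z [638.65474219 -91.82764067   5.42287177] [ 625.80725391 -260.76421666    6.87734351] [551.09520079 272.47914419   7.5831405 ]
```

View pics/o6.png

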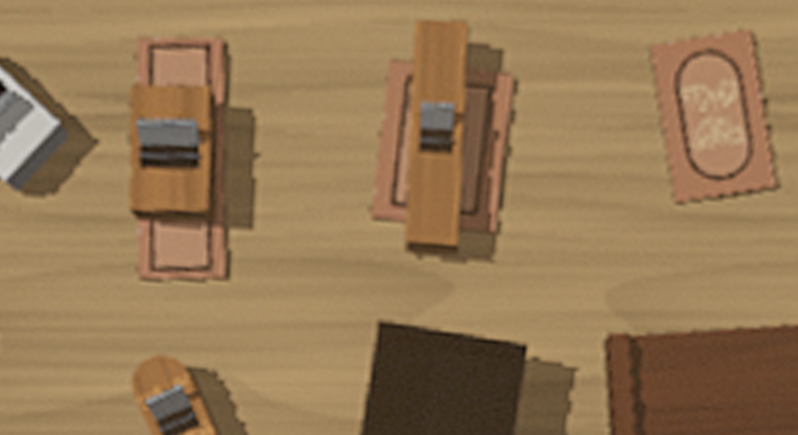

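The ortho crop confirms oak planes on cedar pads: wide plane (171,150), long plane (437,133) and round pad (713,117), with the white decoy at the far left. Next I measure the pads by colour.

```bash
cat > pads.py <<'E'
from h import *
f=dict(np.load("top.npz"))
x0,x1,y0,y1,s=500,720,-350,380,2
o=ortho(f["im"],f,6,x0,x1,y0,y1,s)
lab=cv2.cvtColor(o,cv2.COLOR_RGB2LAB).astype(int)
hsv=cv2.cvtColor(o,cv2.COLOR_RGB2HSV).astype(int)
mk=((hsv[...,0]<11)|(hsv[...,0]>170))&(hsv[...,1]>60)
mk=cv2.morphologyEx(mk.astype(np.uint8),cv2.MORPH_OPEN,np.ones((5,5)))
cv2.imwrite("pics/mask.png",cv2.resize(np.vstack([o[...,::-1],cv2.cvtColor(mk*255,cv2.COLOR_GRAY2BGR)]),None,fx=.54,fy=.54))
for n,c,w in (("long",(610,274),60),("wide",(619,94),75),("round",(640,-92),80),("thumb",(626,-260),70)):
    v,u=np.nonzero(mk); p=np.c_[x1-v/s,y1-u/s]
    p=p[np.hypot(*(p-c).T)<(100 if n=="long" else w)]
    print(n,rect(p),len(p)/4)
E
python3 pads.py
```

```text
long [690.5 258.    2.    2.  -90. ] 6.25
wide [0. 0. 0. 0. 0.] 0.0
round [0. 0. 0. 0. 0.] 0.0
thumb [0. 0. 0. 0. 0.] 0.0
```

View pics/mask.png

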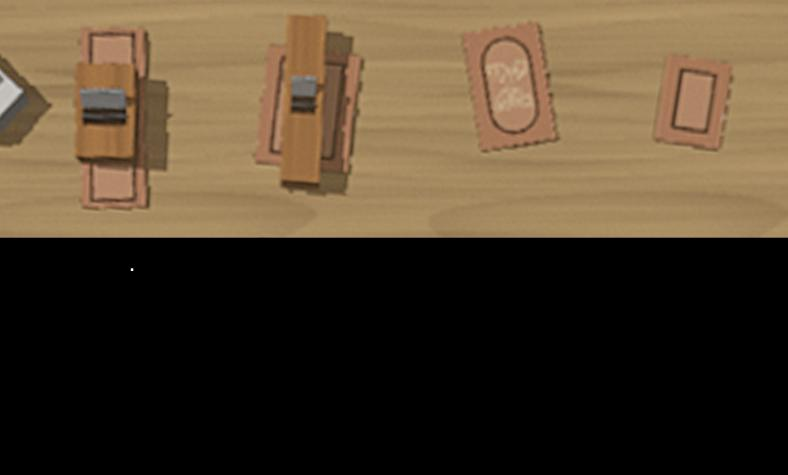

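The mask missed the pads (the ortho shows them at about (113,118), (308,105), (510,87) and (693,102)). I'll print colours and use Lab.

```bash
sed -i 's/^mk=((hsv.*/for q in ((87,480),(87,500),(103,665),(160,267),(195,112),(110,155),(60,340),(220,300),(100,620),(130,100),(150,300)): print(q,lab[int(q[0]\/.54),int(q[1]\/.54)])\nmk=(lab[...,1]-128)>0.62*(lab[...,2]-128)/' pads.py; python3 pads.py
```

```text
(87, 480) [141 143 151]
(87, 500) [147 140 152]
(103, 665) [139 143 153]
(160, 267) [131 145 151]
(195, 112) [157 140 151]
(110, 155) [ 99 132 147]
(60, 340) [ 94 138 147]
(220, 300) [145 132 154]
(100, 620) [147 133 154]
(130, 100) [140 140 161]
(150, 300) [129 140 160]
long [6.108e+02 2.750e+02 1.637e+02 5.820e+01 4.000e-01] 1111.5
wide [619.3  95.2 106.8  83.7  -6.6] 899.75
round [640.1 -91.9 108.5  67.9   9.5] 917.5
thumb [ 625.5 -262.1   78.2   55.3   -9.7] 494.5
```

Emit:
drive_tool(plan=[[[-1, 24.5, -27.7, -9, 3], [-1, 24.5, -27.7, -9, 3], [-1, 24.5, -27.7, -9, 3], [-1, 24.5, -27.7, -9, 3], [-1, 24.5, -27.7, -9, 3], [-1, 24.5, -27.7, -9, 3], [-1, 24.5, -27.7, -9, 3], [-1, 24.5, -27.7, -9, 3], [-1, 24.5, -27.7, -9, 3], [-1, 24.5, -27.7, -9, 3], [-1, 24.5, -27.7, -9, 3], [-1, 24, -28, -9, 3.2], [-1, 0, 0, 0, 0], [-1, 0, 0, 0, 0], [-1, 0, 0, 0, 0]]])

```text
clock: 1.35
position: [431.1, 276.9, 123.2]
ee_rot: [0.979, 0.203, -0.0, 0.0]
contact_force: [0.2, -0.4, 0.3]
gripper_width: 85.7
grasp_force: 0.0
```

Emit:
drive_tool(plan=[[[-1, 0, -0.4, -24, 0], [-1, 0, 0, -24, 0], [-1, 0, 0, -24, 0], [-1, 0, 0, -20, 0], [-1, 0, 0, -16, 0], [-1, 0, 0, -12, 0], [-1, 0, 0, 0, 0], [-1, 0, 0, 0, 0], [1, 0, 0, 0, 0], [1, 0, 0, 0, 0], [1, 0, 0, 0, 0], [1, 0, 0, 0, 0], [1, 0, 0, 0, 0], [1, 0, 0, 0, 0], [1, 0, 0, 0, 0], [1, 0, 0, 0, 0]]])

```text
clock: 2.68
position: [431.5, 277.3, 4.4]
ee_rot: [0.979, 0.204, 0.001, -0.001]
contact_force: [-2.3, 1.9, 6.3]
gripper_width: 38.6
grasp_force: 62.4
```

Emit:
drive_tool(plan=[[[1, 0, 0, 12, 0], [1, 0, 0, 24, 0], [1, 0, 0, 24, 0], [1, 0, 0, 24, 0], [1, 7, -12, 10, -1], [1, 14, -25, 0, -1], [1, 14, -25, 0, -1], [1, 14, -25, 0, -1], [1, 14, -25, 0, -1], [1, 14, -25, 0, -1], [1, 14, -25, 0, -1], [1, 14, -25, 0, -1], [1, 14, -25, 0, -1], [1, 14, -25, 0, -1], [1, 14, -25, 0, -1], [1, 14, -25, 0, -1], [1, 14, -25, 0, -1], [1, 14, -25, 0, -1], [1, 14, -25, 0, -0.9], [1, 5, -7.2, 0, 0]]])

```text
clock: 4.35
position: [639.8, -96.1, 96.5]
ee_rot: [0.997, 0.073, -0.0, 0.0]
contact_force: [-0.5, -0.0, -0.8]
gripper_width: 39.0
grasp_force: 61.5
```

Emit:
drive_tool(plan=[[[1, 0, 0, 0, 0], [1, 0, 0, 0, 0], [1, 0, 0, 0, 0]]])

```text
clock: 4.6
position: [638.1, -92.0, 96.8]
ee_rot: [0.997, 0.075, -0.001, -0.0]
contact_force: [0.1, 0.0, -1.3]
gripper_width: 38.8
grasp_force: 61.5
```

Emit:
drive_tool(plan=[[[1, 2, 0, -20, 0.9], [1, 0, 0, -24, 0], [1, 0, 0, -20, 0], [1, 0, 0, -10, 0], [1, 0, 0, -6, 0], [1, 0, 0, -3, 0], [1, 0, 0, -2, 0], [1, 0, 0, -1, 0], [1, 0, 0, 0, 0], [1, 0, 0, 0, 0]]])

```text
clock: 5.43
position: [641.5, -92.6, 12.3]
ee_rot: [0.997, 0.083, 0.001, 0.0]
contact_force: [-0.3, 0.3, -1.9]
gripper_width: 39.0
grasp_force: 61.5
```

Emit:
drive_tool(plan=[[[1, -1, 0.5, -1, 0], [1, 0, 0, -1, 0], [1, 0, 0, 0, 0], [1, 0, 0, 0, 0]]])

```text
clock: 5.77
position: [640.3, -92.1, 10.5]
ee_rot: [0.997, 0.083, 0.0, 0.0]
contact_force: [-2.3, 1.9, 5.1]
gripper_width: 38.9
grasp_force: 62.2
```

Emit:
drive_tool(plan=[[[-1, 0, 0, 0, 0], [-1, 0, 0, 0, 0], [-1, 0, 0, 0, 0], [-1, 0, 0, 0, 0], [-1, 0, 0, 20, 0], [-1, 0, 0, 30, 0], [-1, 0, 0, 30, 0], [-1, -24, -26, 0, -2.9], [-1, -24, -26, 0, -2.9], [-1, -24, -26, 0, -2.9], [-1, -24, -26, 0, -2.9], [-1, -24, -26, 0, -2.9], [-1, -24, -26, 0, -2.9], [-1, -24, -26, 0, -2.9], [-1, -20, -20.6, 0, -2.3], [-1, 0, 0, 0, 0], [-1, 0, 0, 0, 0], [-1, 0, 0, 0, 0]]])

```text
clock: 7.27
position: [452.3, -294.9, 89.4]
ee_rot: [0.993, -0.114, 0.0, 0.0]
contact_force: [-0.2, -0.3, -1.1]
gripper_width: 85.7
grasp_force: 0.0
```

Emit:
drive_tool(plan=[[[-1, 0, 0, -24, 0], [-1, 0, 0, -24, 0], [-1, 0, 0, -20, 0], [-1, 0, 0, -12, 0], [-1, 0, 0, -5, 0], [-1, 0, 0, 0, 0], [1, 0, 0, 0, 0], [1, 0, 0, 0, 0], [1, 0, 0, 0, 0], [1, 0, 0, 0, 0], [1, 0, 0, 0, 0], [1, 0, 0, 0, 0], [1, 0, 0, 0, 0], [1, 0, 0, 0, 0], [1, 0, 0, 0, 0]]])

```text
clock: 8.52
position: [452.7, -295.0, 5.3]
ee_rot: [0.993, -0.114, 0.001, 0.0]
contact_force: [0.5, 1.3, 6.1]
gripper_width: 27.0
grasp_force: 60.3
```

Emit:
drive_tool(plan=[[[1, 0, 0, 15, 0], [1, 0, 0, 25, 0], [1, 10, 2, 20, 0], [1, 20, 4, 0, 0.5], [1, 20, 4, 0, 0.5], [1, 20, 4, 0, 0.5], [1, 20, 4, 0, 0.5], [1, 20, 4, 0, 0.5], [1, 20, 4, 0, 0.5], [1, 20, 4, 0, 0.4], [1, 15, 3, 0, 0], [1, 7.8, 0, 0, 0], [1, 0, 0, -20, 0], [1, 0, 0, -20, 0], [1, 0, 0, -10, 0], [1, 0, 0, 0, 0], [1, 0, 0, 0, 0], [1, 0, 0, 0, 0]]])

```text
clock: 10.02
position: [624.7, -262.0, 14.7]
ee_rot: [0.996, -0.085, 0.0, 0.0]
contact_force: [0.1, 0.7, -1.0]
gripper_width: 26.9
grasp_force: 60.2
```

Emit:
drive_tool(plan=[[[1, 0.8, 0, -1.5, 0], [1, 0, 0, -1, 0], [1, 0, 0, -1, 0], [1, 0, 0, 0, 0], [1, 0, 0, 0, 0]]])

```text
clock: 10.43
position: [625.7, -261.8, 11.0]
ee_rot: [0.996, -0.085, 0.0, 0.0]
contact_force: [0.5, -0.7, 0.4]
gripper_width: 26.7
grasp_force: 60.3
```

Emit:
drive_tool(plan=[[[1, 0, 0, -0.5, 0], [-1, 0, 0, 0, 0], [-1, 0, 0, 0, 0], [-1, 0, 0, 0, 0], [-1, 0, 0, 0, 0], [-1, 0, 0, 25, 0], [-1, 0, 0, 35, 0], [-1, 0, 20, 35, 0], [-1, -1, 40, 0, 0.7], [-1, -1, 40, 0, 0.7], [-1, -1, 40, 0, 0.7], [-1, -2, 40, 0, 0.7], [-1, -2, 40, 0, 0.7], [-1, -2, 40, 0, 0.7], [-1, -2, 40, 0, 0.8], [-1, -2, 40, 0, 0.8], [-1, -1, 40, 0, 0.8], [-1, -1, 40, 0, 0.8], [-1, -1, 40, 0, 0.8], [-1, -1, 40, 0, 0.8]]])

```text
clock: 12.1
position: [608.1, 240.3, 105.5]
ee_rot: [1.0, -0.006, 0.0, -0.0]
contact_force: [0.6, 0.8, 0.5]
gripper_width: 85.6
grasp_force: 0.0
```

Emit:
drive_tool(plan=[[[-1, 0, 40, 0, 0], [-1, 0, 0, 0, 0], [-1, 0, 0, 0, 0], [-1, 0, 0, 0, 0]]])

```text
clock: 12.43
position: [608.1, 278.1, 104.9]
ee_rot: [1.0, -0.006, -0.0, 0.0]
contact_force: [-0.2, -0.6, 0.2]
gripper_width: 85.3
grasp_force: 0.0
```

Emit:
drive_tool(plan=[[[-1, 0.5, 0.7, -24, 0], [-1, 0, 0, -24, 0], [-1, 0, 0, -24, 0], [-1, 0, 0, -14, 0], [-1, 0, 0, -9, 0], [-1, 0, 0, 0, 0], [1, 0, 0, 0, 0], [1, 0, 0, 0, 0], [1, 0, 0, 0, 0], [1, 0, 0, 0, 0], [1, 0, 0, 0, 0], [1, 0, 0, 0, 0], [1, 0, 0, 0, 0]]])

```text
clock: 13.52
position: [610.2, 279.7, 12.3]
ee_rot: [1.0, -0.006, 0.002, -0.001]
contact_force: [-0.4, 0.6, 5.7]
gripper_width: 53.4
grasp_force: 67.1
```

Emit:
drive_tool(plan=[[[1, 0, 0, 10, 0], [1, 0, 0, 25, 0], [1, 0, 0, 30, 0], [1, -5, -10, 25, 0], [1, -11, -25, 10, 0.2], [1, -11, -25, 0, 0.2], [1, -11, -25, 0, 0.2], [1, -11, -25, 0, 0.2], [1, -11, -25, 0, 0.2], [1, -11, -25, 0, 0.2], [1, -11, -25, 0, 0.2], [1, -11, -25, 0, 0.2], [1, -11, -25, 0, 0.2], [1, -11, -25, 0, 0.2], [1, -11, -25, 0, 0], [1, -11, -25, 0, 0], [1, -11, -25, 0, 0], [1, -11, -25, 0, 0], [1, -11, -25, 0, 0], [1, -5, -2.7, 0, 0]]])

```text
clock: 15.18
position: [431.1, -111.1, 109.9]
ee_rot: [1.0, 0.009, -0.002, -0.0]
contact_force: [0.7, -0.3, -3.4]
gripper_width: 53.0
grasp_force: 66.0
```

Emit:
drive_tool(plan=[[[1, 0, 0, 0, 0], [1, 0, 0, -20, 0], [1, 0, 0, -24, 0], [1, 0, 0, -24, 0], [1, 0, 0, -14, 0], [1, 0, 0, -4, 0], [1, 0, 0, 0, 0], [1, 0, 0, 0, 0], [1, 0, 0, 0, 0]]])

```text
clock: 15.93
position: [435.2, -108.3, 25.1]
ee_rot: [1.0, 0.012, 0.001, -0.0]
contact_force: [-0.4, -0.2, -1.4]
gripper_width: 52.5
grasp_force: 66.0
```

Emit:
drive_tool(plan=[[[1, 0, 0, -1, 0], [1, 0, 0, -1, 0], [1, 0, 0, -1, 0], [1, 0, 0, 0, 0], [1, 0, 0, 0, 0]]])

```text
clock: 16.35
position: [434.5, -108.6, 22.3]
ee_rot: [1.0, 0.011, 0.001, -0.0]
contact_force: [-0.4, 1.2, 5.0]
gripper_width: 52.3
grasp_force: 66.8
```

Emit:
drive_tool(plan=[[[-1, 0, 0, 0, 0], [-1, 0, 0, 0, 0], [-1, 0, 0, 0, 0], [-1, 0, 0, 0, 0], [-1, 0, 0, 25, 0], [-1, 0, 0, 35, 0], [-1, 0, 0, 30, 0], [-1, 23, 26, 0, -0.5], [-1, 23, 26, 0, -0.5], [-1, 23, 26, 0, -0.5], [-1, 23, 26, 0, -0.5], [-1, 23, 26, 0, -0.5], [-1, 23, 26, 0, -0.5], [-1, 23, 26, 0, -0.5], [-1, 23.2, 27.1, 0, -0.3], [-1, 0, 0, 0, 0], [-1, 0, 0, 0, 0], [-1, 0, 0, 0, 0]]])

```text
clock: 17.85
position: [617.5, 100.1, 110.5]
ee_rot: [1.0, -0.022, -0.001, 0.0]
contact_force: [-1.2, -1.0, 0.5]
gripper_width: 85.4
grasp_force: 0.0
```

Emit:
drive_tool(plan=[[[-1, 1.2, 0.4, -24, 0], [-1, 0, 0, -24, 0], [-1, 0, 0, -24, 0], [-1, 0, 0, -16, 0], [-1, 0, 0, -10, 0], [-1, 0, 0, 0, 0], [1, 0, 0, 0, 0], [1, 0, 0, 0, 0], [1, 0, 0, 0, 0], [1, 0, 0, 0, 0], [1, 0, 0, 0, 0], [1, 0, 0, 0, 0], [1, 0, 0, 0, 0], [1, 0, 0, 0, 0]]])

```text
clock: 19.02
position: [620.4, 101.1, 14.9]
ee_rot: [1.0, -0.022, 0.001, -0.0]
contact_force: [-1.0, -0.3, 6.4]
gripper_width: 34.5
grasp_force: 62.8
```

Emit:
drive_tool(plan=[[[1, 0, 0, 10, 0], [1, 0, 0, 20, 0], [1, 0, 0, 25, 0], [1, 0, 10, 10, 0], [1, -1, 20, 0, 0.5], [1, -1, 20, 0, 0.5], [1, -1, 20, 0, 0.5], [1, -1, 20, 0, 0.5], [1, -1, 20, 0, 0.5], [1, -1, 20, 0, 0.4], [1, -1, 20, 0, 0], [1, -1, 16, 0, 0], [1, 0, 8.4, 0, 0], [1, 0, 0, -15, 0], [1, 0, 0, -24, 0], [1, 0, 0, -15, 0], [1, 0, 0, -7, 0], [1, 0, 0, 0, 0], [1, 0, 0, 0, 0], [1, 0, 0, 0, 0]]])

```text
clock: 20.68
position: [612.0, 275.3, 17.9]
ee_rot: [1.0, 0.003, 0.001, -0.0]
contact_force: [-1.2, -1.0, -2.8]
gripper_width: 34.5
grasp_force: 61.7
```

Emit:
drive_tool(plan=[[[1, 0, 0, -1, 0], [1, 0, 0, -1, 0], [1, 0, 0, -1, 0], [1, 0, 0, 0, 0], [1, 0, 0, 0, 0]]])

```text
clock: 21.1
position: [611.7, 275.2, 14.9]
ee_rot: [1.0, 0.003, 0.0, -0.0]
contact_force: [-1.2, -1.0, 0.9]
gripper_width: 34.8
grasp_force: 62.0
```

Emit:
drive_tool(plan=[[[1, 0, 0, -0.5, 0], [-1, 0, 0, 0, 0], [-1, 0, 0, 0, 0], [-1, 0, 0, 0, 0], [-1, 0, 0, 0, 0], [-1, 0, 0, 25, 0], [-1, 0, 0, 35, 0], [-1, 0, 0, 35, 0], [-1, -16, -35, 0, 0.2], [-1, -16, -35, 0, 0.2], [-1, -16, -35, 0, 0.2], [-1, -16, -35, 0, 0.2], [-1, -16, -35, 0, 0.2], [-1, -16, -35, 0, 0], [-1, -16, -35, 0, 0], [-1, -16, -35, 0, 0], [-1, -16, -35, 0, 0], [-1, -16, -35, 0, 0], [-1, -17.2, -33.8, 0, 0], [-1, 0, 0, 0, 0]]])

```text
clock: 22.77
position: [430.2, -112.3, 108.5]
ee_rot: [1.0, 0.009, -0.002, -0.0]
contact_force: [0.5, 0.6, -0.1]
gripper_width: 85.8
grasp_force: 0.0
```

Run:
```python
from bench import *
from h import *
from meas import measure
im,d=get_image("top"); m=camera_model("top"); np.savez("top2.npz",im=im,d=d,**m); measure(im,d,m); cv2.imwrite("pics/top2.png",im[120:290,160:520,::-1].repeat(2,0).repeat(2,1))
s=read_state(); print(s["position"],s["ee_rot"])
```

```text
h14 px [417.  53.] n 491 rect [ 903.  -201.9  152.4   33.1  -89.7] zmed 31.0 zmax 44.1
h14 px [ 78. 111.] n 1501 rect [835.1 599.6 221.9 114.4 -65.9] zmed 31.9 zmax 48.9
h14 px [271.  94.] n 139 rect [820.  172.1  50.3  28.1  89.6] zmed 18.3 zmax 24.1
h14 px [302.  94.] n 152 rect [815.7  96.1  92.6  14.7  89.6] zmed 16.9 zmax 22.8
h14 px [241.  99.] n 161 rect [815.1 246.2  95.3  15.9 -87.3] zmed 16.6 zmax 22.7
h14 px [386. 154.] n 590 rect [639.9 -91.8  84.2  41.   10.4] zmed 33.9 zmax 51.8
h14 px [458. 154.] n 303 rect [ 624.9 -260.8   51.    29.   -10.3] zmed 31.8 zmax 50.4
h14 px [232. 179.] n 1069 rect [610.5 274.7 150.6  36.8   0.7] zmed 35.7 zmax 53.6
h14 px [178. 173.] n 850 rect [636.  402.8  86.   54.   47. ] zmed 29.9 zmax 48.0
h14 px [626. 209.] n 882 rect [ 4.563e+02 -6.193e+02  1.384e+02  4.530e+01 -4.000e-01] zmed 39.5 zmax 60.0
h14 px [298. 244.] n 220 rect [446.3 117.   79.5  57.5  -8.8] zmed 47.3 zmax 53.9
h14 px [414. 252.] n 637 rect [ 403.4 -126.5   89.    41.5  -86.3] zmed 43.5 zmax 50.9
h20-34 px [415.  53.] n 351 rect [ 898.7 -198.   144.6   23.3  -89.1] zmed 30.0 zmax 33.9
h20-34 px [ 94. 105.] n 756 rect [812.8 587.6 200.5 118.4 -82.1] zmed 28.3 zmax 34.0
h20-34 px [386. 158.] n 222 rect [635.9 -85.5  80.5  40.8  32.6] zmed 32.5 zmax 34.0
h20-34 px [457. 155.] n 197 rect [ 624.9 -260.8   51.    29.   -10.3] zmed 31.2 zmax 33.9
h20-34 px [177. 173.] n 759 rect [636.  402.7  86.   53.8  47. ] zmed 29.8 zmax 33.9
h20-34 px [623. 211.] n 244 rect [ 455.1 -616.7  137.7   43.7    1.8] zmed 27.0 zmax 34.0
[ 432.38844926 -110.8987481   108.84782118] [ 9.99953135e-01  9.67730147e-03 -2.74712264e-04 -3.54844111e-05]
```

View pics/top2.png

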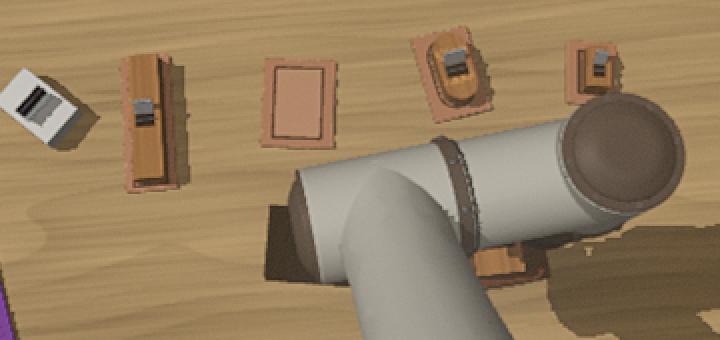

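The picture shows the long (145,118), round (458,65) and thumb (597,70) planes on their pads within about 2 mm, and the wide pad free at (299,102). The forearm and gripper hide the board. Next I fetch the wide plane and re-measure the bare pad.

Emit:
drive_tool(plan=[[[-1, 0, 0, -20, 0], [-1, 0, 0, -24, 0], [-1, 0, 0, -24, 0], [-1, 0, 0, -12, 0], [-1, 0, 0, -5, 0], [-1, 0, 0, 0, 0], [1, 0, 0, 0, 0], [1, 0, 0, 0, 0], [1, 0, 0, 0, 0], [1, 0, 0, 0, 0], [1, 0, 0, 0, 0], [1, 0, 0, 0, 0], [1, 0, 0, 0, 0], [1, 0, 0, 0, 0]]])

```text
clock: 23.98
position: [435.3, -108.5, 25.2]
ee_rot: [1.0, 0.013, 0.001, -0.0]
contact_force: [-0.5, 1.3, 5.8]
gripper_width: 53.0
grasp_force: 63.9
```

```bash
sed 's/top.npz/top2.npz/;s/0\.62/0.5/' pads.py > pads2.py; python3 pads2.py | tail -4
```

```text
long [6.106e+02 2.753e+02 1.655e+02 5.970e+01 4.000e-01] 2888.0
wide [618.9  95.  109.5  86.3  -6.9] 6609.75
round [639.6 -91.8 109.9  70.5   9. ] 3310.75
thumb [ 625.5 -261.5   80.1   59.8   -9.5] 1914.5
```

Emit:
drive_tool(plan=[[[1, 0, 0, 10, 0], [1, 0, 0, 25, 0], [1, 0, 0, 30, 0], [1, 10, 11, 15, 0], [1, 20, 22, 0, -1.2], [1, 20, 22, 0, -1.2], [1, 20, 22, 0, -1.2], [1, 20, 22, 0, -1.2], [1, 20, 22, 0, -1.2], [1, 20, 22, 0, -1.2], [1, 20, 22, 0, -1.2], [1, 20, 22, 0, 0], [1, 14.7, 16.8, 0, 0], [1, 0, 0, -20, 0], [1, 0, 0, -25, 0], [1, 0, 0, -25, 0], [1, 0, 0, -12, 0], [1, 0, 0, -4, 0], [1, 0, 0, 0, 0], [1, 0, 0, 0, 0]]])

```text
clock: 25.65
position: [620.0, 95.4, 18.9]
ee_rot: [0.998, -0.061, 0.001, -0.0]
contact_force: [-0.7, 0.2, -1.9]
gripper_width: 52.7
grasp_force: 63.9
```

Emit:
drive_tool(plan=[[[1, 0, 0, -1, 0], [1, 0, 0, -1, 0], [1, 0, 0, -1, 0], [1, 0, 0, -0.5, 0], [1, 0, 0, 0, 0], [1, 0, 0, 0, 0]]])

```text
clock: 26.15
position: [619.4, 95.3, 15.3]
ee_rot: [0.998, -0.061, 0.001, -0.0]
contact_force: [-1.3, 0.7, 3.4]
gripper_width: 52.9
grasp_force: 64.4
```

Release, go up, and move back to the start side so the top view is clear.

Emit:
drive_tool(plan=[[[-1, 0, 0, 0, 0], [-1, 0, 0, 0, 0], [-1, 0, 0, 0, 0], [-1, 0, 0, 0, 0], [-1, 0, 0, 25, 0], [-1, 0, 0, 35, 0], [-1, 0, 0, 35, 0], [-1, 0, 0, 35, 0], [-1, -20, 35, 0, 0], [-1, -20, 35, 0, 0], [-1, -20, 35, 0, 0], [-1, -20, 35, 0, 0], [-1, -20, 35, 0, 0], [-1, -25, 35, 0, 0], [-1, -30, 35, 0, 0], [-1, -30, 35, 0, 0], [-1, -30, 35, 0, 0], [-1, -30, 35, 0, 0], [-1, -30, 35, 0, 0], [-1, 0, 0, 0, 0]]])

```text
clock: 27.82
position: [355.5, 467.5, 144.5]
ee_rot: [0.998, -0.058, 0.0, -0.001]
contact_force: [1.0, 0.1, 0.9]
gripper_width: 85.5
grasp_force: 0.0
```

Run:
```python
from bench import *
from h import *
from meas import measure
im,d=get_image("top"); m=camera_model("top"); measure(im,d,m); cv2.imwrite("pics/top3.png",im[120:290,160:520,::-1].repeat(2,0).repeat(2,1))
```

```text
h14 px [417.  53.] n 486 rect [ 897.9 -202.5  151.4   31.8  -85. ] zmed 31.0 zmax 41.9
h14 px [ 78. 110.] n 1496 rect [834.2 598.6 221.8 113.9 -66.6] zmed 32.0 zmax 47.3
h14 px [271.  94.] n 135 rect [823.2 171.7  45.7  22.4  88.9] zmed 18.3 zmax 23.5
h14 px [301.  94.] n 158 rect [815.6  97.3  94.6  15.7  89. ] zmed 16.5 zmax 22.4
h14 px [240.  99.] n 159 rect [815.2 247.3  96.9  16.1 -88.6] zmed 16.6 zmax 21.7
h14 px [386. 154.] n 587 rect [639.9 -91.8  83.6  40.4  10.7] zmed 34.1 zmax 51.3
h14 px [458. 154.] n 300 rect [ 625.  -261.3   51.9   28.5   -9.3] zmed 32.0 zmax 49.6
h14 px [232. 179.] n 1067 rect [6.115e+02 2.748e+02 1.523e+02 3.710e+01 4.000e-01] zmed 35.7 zmax 52.6
h14 px [309. 170.] n 838 rect [617.6  95.3  85.7  53.8  -5.9] zmed 36.3 zmax 55.4
h14 px [178. 173.] n 844 rect [636.3 403.1  86.7  54.   47. ] zmed 29.9 zmax 48.1
h14 px [626. 210.] n 922 rect [ 456.7 -620.6  138.4   47.5   -0.9] zmed 40.5 zmax 60.0
h14 px [397. 240.] n 2793 rect [435.5 -93.8 150.5 110.2 -86.1] zmed 16.7 zmax 33.2
h14 px [315. 240.] n 562 rect [443.3  95.8 100.   80.8  80.6] zmed 47.8 zmax 55.7
h20-34 px [415.  53.] n 350 rect [ 898.1 -198.5  144.1   22.1   90. ] zmed 30.1 zmax 34.0
h20-34 px [ 94. 105.] n 751 rect [810.9 587.3 200.3 116.2 -82.3] zmed 28.4 zmax 34.0
h20-34 px [386. 156.] n 223 rect [639.8 -91.8  83.6  40.3   9.9] zmed 32.5 zmax 34.0
h20-34 px [457. 155.] n 200 rect [ 625.  -261.3   51.9   28.5   -9.3] zmed 31.3 zmax 34.0
h20-34 px [178. 173.] n 755 rect [636.4 403.1  86.7  53.8  47. ] zmed 29.7 zmax 34.0
h20-34 px [623. 211.] n 258 rect [ 455.6 -618.4  138.3   45.4    1.8] zmed 26.9 zmax 33.9
h20-34 px [369. 244.] n 320 rect [431.  -26.  109.2  14.5   3.9] zmed 28.1 zmax 33.2
```

View pics/top3.png

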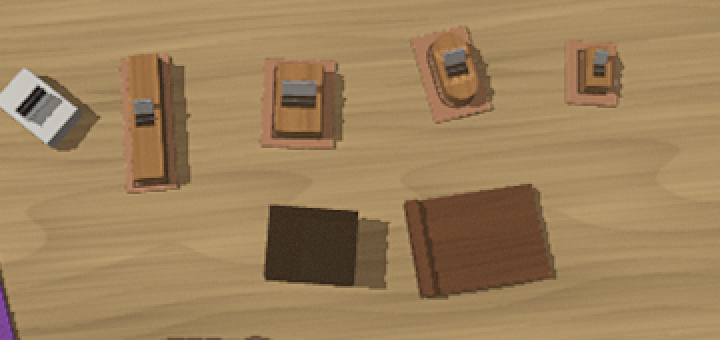

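All four planes stand on their own pads: long (148,118), wide (299,100), round (457,65) and thumb (597,70). Measured errors are under 2 mm and 2°, and the box has not moved.

```bash
python3 -c "
from bench import *
print(job_done())"
```

```text
the job is handed in; nothing more can be done
None
```

The job is handed in: all four planes stand upright on their matching pads, within about 2 mm and 2° by the last top-camera measurement, and the ebony box was not moved; no verdict was returned.

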